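# Close the ink tins, lightest colour first

## Task

Close three ink tins by tapping their lids down with the fingertips, lightest colour first so that no dark ink is carried over: first yellow, then red, then blue, each gently but until the lid is fully home. Only press on the lids: do not pick up, shove or tip any tin. Leave the white tin's lid up, as it is still in use, and leave everything else on the bench where it is.

Things in the scene. Friction and masses are not known exactly. Their poses are not given: they have to be found in the camera images.
- yellow_tin: round grey ink tin with a yellow band and a yellow lid, 80 mm diameter, metal rim at 70 mm, about 0.6 kg, standing loose on the bench. Origin: centre of its underside, z up
- yellow_lid_top (a point): centre of the flat top of the yellow lid (80 mm raised crown on an 87 mm skirt, 15 mm deep in all; the crown is springy and dips about 1 mm for each 2.5 N, at most 5.5 mm), about 85 mm above the bench with the lid right up, 76 mm with the lid home
- yellow_lid (a joint): how far the yellow lid has been pushed down over its rim, m: 0 stands 9 mm proud, 0.009 is fully home, on a stop. It slides straight down against about 3 N of steady friction and stays where it is left, without springing back
- red_tin: round grey ink tin with a red band and a red lid, 80 mm diameter, metal rim at 56 mm, about 0.6 kg, standing loose on the bench. Origin: centre of its underside, z up
- red_lid_top (a point): centre of the flat top of the red lid (80 mm raised crown on an 87 mm skirt, 15 mm deep in all; the crown is springy and dips about 1 mm for each 2.5 N, at most 5.5 mm), about 71 mm above the bench with the lid right up, 62 mm with the lid home
- red_lid (a joint): how far the red lid has been pushed down over its rim, m: 0 stands 9 mm proud, 0.009 is fully home, on a stop. It slides straight down against about 3 N of steady friction and stays where it is left, without springing back
- blue_tin: round grey ink tin with a blue band and a blue lid, 80 mm diameter, metal rim at 88 mm, about 0.6 kg, standing loose on the bench. Origin: centre of its underside, z up
- blue_lid_top (a point): centre of the flat top of the blue lid (80 mm raised crown on an 87 mm skirt, 15 mm deep in all; the crown is springy and dips about 1 mm for each 2.5 N, at most 5.5 mm), about 103 mm above the bench with the lid right up, 94 mm with the lid home
- blue_lid (a joint): how far the blue lid has been pushed down over its rim, m: 0 stands 9 mm proud, 0.009 is fully home, on a stop. It slides straight down against about 3 N of steady friction and stays where it is left, without springing back
- white_tin: round grey ink tin with a white band and a white lid, 80 mm diameter, metal rim at 70 mm, about 0.6 kg, standing loose on the bench; it is still in use, its lid stays up. Origin: centre of its underside, z up
- white_lid_top (a point): centre of the flat top of the white lid (80 mm raised crown on an 87 mm skirt, 15 mm deep in all; the crown is springy and dips about 1 mm for each 2.5 N, at most 5.5 mm), about 85 mm above the bench with the lid right up, 76 mm with the lid home
- white_lid (a joint): how far the white lid has been pushed down over its rim, m: 0 stands 9 mm proud, 0.009 is fully home, on a stop. It slides straight down against about 3 N of steady friction and stays where it is left, without springing back
- ink_knife: flat ink knife (spatula) 230 mm long, wooden handle and 65 mm wide steel blade, lying on the bench, loose; origin at mid-length on its underside, x along it towards the blade
- wedge: yellow plastic stepped wedge, 100 x 45 x 26 mm, lying loose; origin centre of underside
- sample_jar: small amber jar with black cap, 54 mm diameter, 60 mm tall, loose; origin centre of underside
- wash_bottle: clear bottle with red cap, 64 mm diameter, 135 mm tall, loose; origin centre of underside
- scraper: orange plastic scraper, about 205 mm long, blade 60 mm wide, 14 mm thick, lying loose; origin near mid-length on its underside, x along it towards the blade

How it is judged:
On the way, in this order (a step that is already met when the one before it is completed fails the run):
1. the yellow lid is pushed home (value of joint yellow_lid above 0.007 m), for 0.1 s.
2. the red lid is pushed home (value of joint red_lid above 0.007 m), for 0.1 s.
3. the blue lid is pushed home (value of joint blue_lid above 0.007 m), for 0.1 s.
At the end, for the whole second after the job is handed in: The yellow, red and blue lids are pushed home (at least 7 of 9 mm), the white lid is still up (less than 4 mm down), all four tins stand upright and still within 30 mm of where they began, and nothing else has moved more than 30 mm (value of joint each of yellow_lid, red_lid, blue_lid above 0.007 m and value of joint white_lid below 0.004 m and distance of each of yellow_tin, red_tin, blue_tin, white_tin, ink_knife, wedge, sample_jar, wash_bottle, scraper from where it was at the start of the episode below 0.03 m and angle between each of yellow_tin, red_tin, blue_tin, white_tin's own z axis and vertical below 0.1 rad and linear speed of each of yellow_tin, red_tin, blue_tin, white_tin below 0.02 m/s); the robot touches nothing.
It fails at once if a tin or its lid is pressed harder than 25 N with the fingers (contact force between the fingers and yellow_tin above 25 N or contact force between the fingers and red_tin above 25 N or contact force between the fingers and blue_tin above 25 N or contact force between the fingers and white_tin above 25 N).
It fails at once if a tin is lifted more than 15 mm, pushed more than 30 mm or tipped (height (world z) of any of yellow_tin, red_tin, blue_tin, white_tin above 0.015 m or (distance of any of yellow_tin, red_tin, blue_tin, white_tin from where it was at the start of the episode above 0.03 m or angle between any of yellow_tin, red_tin, blue_tin, white_tin's own z axis and vertical above 0.3 rad)).
It fails at once if a lid is pushed down before the one that should come before it is home ((value of joint red_lid above 0.005 m and value of joint yellow_lid below 0.007 m) or (value of joint blue_lid above 0.005 m and value of joint red_lid below 0.007 m)).
It fails at once if the white lid is pushed down (value of joint white_lid above 0.004 m).
It fails at once if something else on the bench is moved more than 30 mm (distance of any of ink_knife, wedge, sample_jar, wash_bottle, scraper from where it was at the start of the episode above 0.03 m).
It also fails if it takes over 51 s, if anything falls off the work surface, if the arm or the gripper's body presses on something with over 40 N, if the wrist force passes 120 N, or if a joint passes its speed limit or range.

## Robot

A 6-joint arm with a two-finger parallel gripper is mounted at the origin on the work surface. World frame = base frame: x ahead of the robot, y to its left, z up, the work surface at z = 0. Lengths are in m, angles in rad, forces in N, time in s.
With the tool pointing down it reaches from about 0.325 to 0.775 m from the base axis. Payload 5.5 kg.
Tool frame: the origin (TCP) lies between the finger pads; the fingertips stand 11 mm ahead of it and the grasp point (between the pads) lies 8 mm behind it; z points along the fingers, y is the line along which they close (so a half turn about z gives the same grasp; the last joint's range is limited). The gripper opens to 88 mm and grips with 3 to 60 N. Pads are 20 mm wide; open, the fingers measure 115 mm over their backs; the gripper's body (75 mm by 178 mm) begins 61 mm behind the grasp point.
Start: joints at [-1.36, 0.091, 1.231, -0, 1.82, -0.057], TCP at [0.159, -0.579, 0.234] pointing down, gripper open.
Joint ranges: [-2.87, 2.87], [-0.86, 2.18], [0.17, 2.46], [-1.51, 4.65], [0.06, 2.69], [-2.65, 2.65]. Speed limits (rad/s): [2.57, 2.57, 3.01, 3.14, 3.14, 3.14].

## Interface

Orientations are given as a unit quaternion [x, y, z, w].
In Python, from station import sensors, optics, manip gives the robot as it stands. The module is installed in compiled form; this text tells all that it offers.
- The arm moves only by the tool jog_arm, never from a script. Its arguments are lists of equal length, an entry for each row: "linear": the shift along the tool's x, y, z in m, a list of three; "angular": the turn, a rotation vector about the tool's x, y, z in rad, a list of three; "hand": the opening, from 0 (shut) to 1 (fully open). In form: {"linear": [[x, y, z], ...], "angular": [[wx, wy, wz], ...], "hand": [hand, ...]}. A call has 1 to 12 rows; each row is the pose to reach, as a shift and turn from the pose commanded when the call began, along the tool's axes at that moment; what a row does not reach only later rows make up. A row lasts 1/10 s, in which the tool goes at most 50 mm and 8.59 degrees, less where a joint would pass 70% of its speed; a pose out of reach is approached as far as the arm can. A call with a gripper value outside its range is refused whole. The fingers move at their own pace and stop on an object; the grip force is fixed at half the most. Time passes only in rows, so rows that repeat a pose let the fingers close. It gives the time, the measured TCP pose, the force, the opening and the grip force at its end, in the units of the state.
- sensors.observe(): the state, without advancing time (a new reading comes with each control period).
- optics.capture(name): name is "scene" or "top" or "wrist"; returns the picture (480x640x3 uint8, red, green, blue); there is no depth.
- optics.camera_model(name): a dict with "fx", "fy", "cx", "cy" (pixels), "distortion" ([k1, k2, p1, p2, k3] as OpenCV has them; the pictures are not rectified), "cam_to_world" (4x4, takes a point from camera to world coordinates); the wrist camera has in their place "T_tool_cam" (4x4, takes a point from camera to tool coordinates, whose origin is the TCP and whose axes are the flange's). Camera axes: x right, y up, looking along -z (the intrinsics and any distortion apply to the point x, -y, -z); pixel columns grow to the right and rows downward; lengths in m; the calibration is good to about 2 mm. A picture is of the moment at which its call begins: read the wrist's pose just before it. camera_model takes no time and is no camera call.
- manip.finish_job(): hands the job in; it is judged then, once.
The state is a dict: "time_s": time; "joint_positions": joint angles; "qvel": joint speeds; "joint_efforts": joint torques, N m; "position": TCP position; "tcp_rot": TCP orientation; "wrist_force": force on the tool from outside, world axes, zero at the start; "ft_torque": the same for the moment, N m; "gripper_width": opening from 0.0 (shut) to 1.0 (fully open); "finger_force": force on a finger pad.
Only numpy, scipy, OpenCV 4.12 (cv2) and the standard library are available. Lean on these libraries where they do the work, as an engineer would, in place of code of your own. Each camera call takes 0.05 s, during which the arm holds its last target. There are 200 camera calls.

## Working session

There is one attempt and no reset: what is moved stays moved. The work goes in short steps, Python scripts to look and compute and a tool call to move; the robot and the scene stay as the last step left them, time stands still between calls to the robot, and variables do not carry over. Pictures are saved under pics/ and viewed, at most 10 in all, crops included, and the job is handed in when it is done.

Besides the shell and the picture viewer there is one more tool, called after "Call:" in YAML: its name, and indented under it one key for each argument. jog_arm: Moves the arm, as the interface text tells. Its arguments: {"type":"object","properties":{"linear":{"type":"array"},"angular":{"type":"array"},"hand":{"type":"array"}},"required":["linear","angular","hand"]}

```bash
mkdir -p pics; python3 - <<'E'
from station import sensors, optics
import cv2,numpy as np
s=sensors.observe();print(s)
for n in("scene","top"):
    im=optics.capture(n);cv2.imwrite(f"pics/{n}0.png",im[:,:,::-1]);np.save(n,im)
    print(optics.camera_model(n))
E
```

```text
{'time_s': 0.0, 'joint_positions': array([-1.35966493e+00,  9.18682537e-02,  1.23185197e+00,  8.72761943e-06,
        1.81983011e+00, -5.66714299e-02]), 'qvel': array([-0.00034379,  0.00039974,  0.0021092 , -0.00136278, -0.00094387,
        0.00112207]), 'joint_efforts': array([-1.13127022e-03, -4.46455193e+01, -4.06444538e+01,  6.97681750e-02,
        2.94256560e-02, -1.56328197e-04]), 'position': array([ 0.15872725, -0.57833611,  0.23252041]), 'tcp_rot': array([ 9.91047975e-01,  1.33502636e-01, -7.13033702e-05, -9.76252979e-04]), 'wrist_force': array([ 0.63801533, -0.44883173, -0.75037295]), 'ft_torque': array([-0.0394676 ,  0.06664658,  0.03210176]), 'finger_force': 0.0, 'gripper_width': 0.9988205229280017}
{'fx': 589.1706499068841, 'fy': 589.1706499068841, 'cx': 318.38653993799545, 'cy': 239.7850285116672, 'distortion': array([-0.13782989,  0.        ,  0.        ,  0.        ,  0.        ]), 'cam_to_world': array([[ 0.59217679, -0.44315749,  0.67300675,  1.47680535],
       [ 0.80574243,  0.31498315, -0.50156231, -0.77330797],
       [ 0.01028531,  0.83928365,  0.5435965 ,  0.85662925],
       [ 0.        ,  0.        ,  0.        ,  1.        ]])}
{'fx': 468.40096402388536, 'fy': 468.40096402388536, 'cx': 322.6442027246798, 'cy': 243.79350254345144, 'distortion': array([-0.01513724,  0.        ,  0.        ,  0.        ,  0.        ]), 'cam_to_world': array([[ 0.00713728,  0.99682776, -0.07926842,  0.45105336],
       [-0.99969558,  0.00524058, -0.0241099 , -0.07208151],
       [-0.02361801,  0.07941637,  0.9965617 ,  1.11331886],
       [ 0.        ,  0.        ,  0.        ,  1.        ]])}
```

View pics/top0.png

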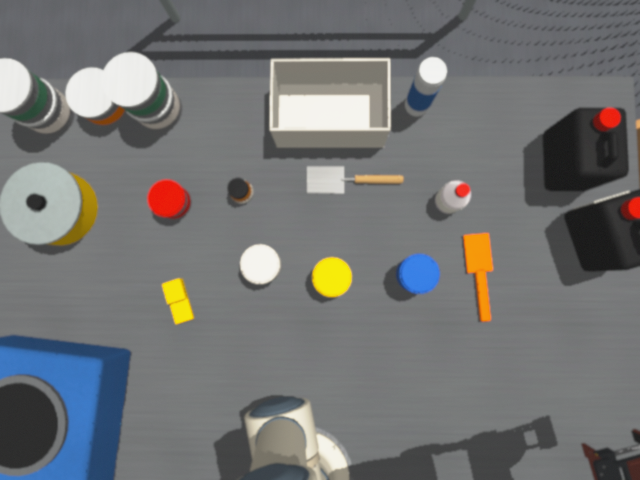

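View pics/scene0.png

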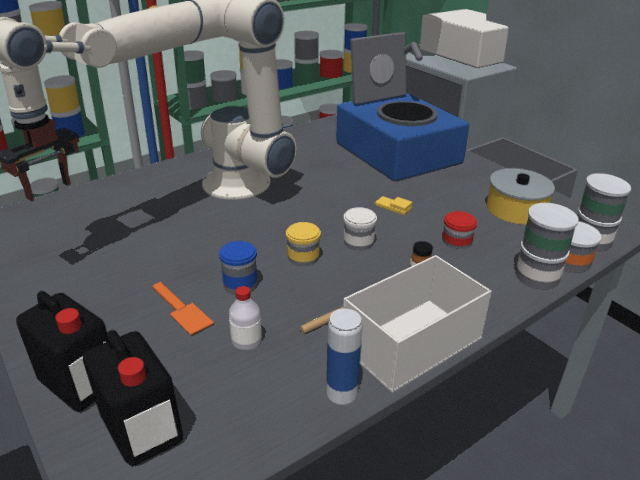

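```bash
cat > h.py <<'E'
from station import sensors, optics
import cv2,numpy as np
from scipy.spatial.transform import Rotation as R
F=np.diag([1,-1,-1.])
def cam(n):
    m=optics.camera_model(n);K=np.array([[m['fx'],0,m['cx']],[0,m['fy'],m['cy']],[0,0,1]])
    return m,K,np.array(m['distortion'])
def ray(n,uv,z,T=None):
    m,K,d=cam(n);T=m['cam_to_world'] if T is None else T
    p=cv2.undistortPoints(np.array([[uv]],float),K,d)[0,0]
    v=T[:3,:3]@F@[p[0],p[1],1]
    return T[:3,3]+v*(z-T[2,3])/v[2]
def move(p):  # shift in tool axes to world TCP p
    s=sensors.observe();return R.from_quat(s['tcp_rot']).inv().apply(np.array(p)-s['position'])
E
python3 - <<'E'
from h import *
H={'yellow':(20,35,.085,(332,277),(303,233)),'red':(0,5,.071,(168,200),(460,220)),'blue':(105,125,.103,(418,273),(238,253)),'white':(0,0,.085,(260,264),(360,218))}
for n,k in(("top",3),("scene",4)):
    hsv=cv2.cvtColor(np.load(n+'.npy'),cv2.COLOR_RGB2HSV).astype(int)
    for c,h in H.items():
        hh,s,v=hsv[...,0],hsv[...,1],hsv[...,2]
        m=(s<40)&(v>190) if c=='white' else (s>120)&(v>90)&(((hh>=h[0])&(hh<=h[1]))|((c=='red')&(hh>174)))
        N,L,st,ce=cv2.connectedComponentsWithStats(m.astype(np.uint8))
        u,w=h[k];l=L[w,u];x,y,ww,hg,a=st[l]
        uv=ce[l] if n=='top' else (x+ww/2,y+ww*.27)
        p=ray(n,uv,h[2]);e=[ray(n,(x,uv[1]),h[2]),ray(n,(x+ww,uv[1]),h[2])]
        print(n,c,l,st[l],uv,p.round(4),'width',np.linalg.norm(e[1]-e[0]).round(4),'r',np.hypot(*p[:2]).round(3))
E
```

```text
top yellow 2 [ 311  257   41   41 1305] [331.32337165 276.86206897] [ 0.4603 -0.0667  0.085 ] width 0.0898 r 0.465
top red 2 [ 147  179   43   40 1314] [167.6978691  198.84474886] [0.6346 0.306  0.071 ] width 0.0988 r 0.705
top blue 6 [ 397  254   43   40 1351] [418.0688379  273.58253146] [ 0.4684 -0.2528  0.103 ] width 0.0919 r 0.532
top white 17 [ 240  244   40   40 1227] [259.6397718  263.48410758] [0.4886 0.0913 0.085 ] width 0.0885 r 0.497
scene yellow 8 [286 222  35  23 621] (np.float64(303.5), np.float64(231.45)) [ 0.4698 -0.0689  0.085 ] width 0.0862 r 0.475
scene red 7 [444 211  33  21 537] (np.float64(460.5), np.float64(219.91)) [0.6429 0.3123 0.071 ] width 0.0886 r 0.715
scene blue 52 [219 241  38  25 749] (np.float64(238.0), np.float64(251.26)) [ 0.4762 -0.2562  0.103 ] width 0.0871 r 0.541
scene white 23 [344 208  33  15 380] (np.float64(360.5), np.float64(216.91)) [0.4971 0.0909 0.085 ] width 0.0851 r 0.505
```

```bash
python3 -c "
from h import *
print(move([.463,-.067,.2]))"
```

```text
[ 0.42876105 -0.41257658  0.0333848 ]
```

Call:
jog_arm:
  linear:
    - [0.429,-0.413,0]
    - [0.429,-0.413,0]
    - [0.429,-0.413,0]
    - [0.429,-0.413,0]
    - [0.429,-0.413,0]
    - [0.429,-0.413,0]
    - [0.429,-0.413,0]
    - [0.429,-0.413,0]
    - [0.429,-0.413,0]
    - [0.429,-0.413,0]
    - [0.429,-0.413,0]
    - [0.429,-0.413,0]
  angular:
    - [0,0,0]
    - [0,0,0]
    - [0,0,0]
    - [0,0,0]
    - [0,0,0]
    - [0,0,0]
    - [0,0,0]
    - [0,0,0]
    - [0,0,0]
    - [0,0,0]
    - [0,0,0]
    - [0,0,0]
  hand: [0,0,0,0,0,0,0,0,0,0,0,0]

```text
time_s: 1.3
position: [0.4638, -0.0645, 0.2334]
tcp_rot: [0.991, 0.134, -0.0, -0.0]
wrist_force: [1.1, -1.2, 0.4]
gripper_width: 0.007
finger_force: 0.0
```

Call:
jog_arm:
  linear:
    - [0,0,0]
    - [0,0,0]
    - [0,0,0]
    - [0,0,0]
  angular:
    - [0,0,0]
    - [0,0,0]
    - [0,0,0]
    - [0,0,0]
  hand: [0,0,0,0]

```text
time_s: 1.7
position: [0.4627, -0.0682, 0.2337]
tcp_rot: [0.991, 0.132, -0.0, 0.0]
wrist_force: [-0.7, -0.3, -0.7]
gripper_width: 0.003
finger_force: 0.0
```

```bash
python3 - <<'E'
from h import *
s=sensors.observe();im=optics.capture("wrist");cv2.imwrite("pics/w0.png",im[:,:,::-1])
print(s['position'],s['wrist_force'],s['gripper_width'],R.from_quat(s['tcp_rot']).as_matrix().round(3))
T=np.eye(4);T[:3,:3]=R.from_quat(s['tcp_rot']).as_matrix();T[:3,3]=s['position']
m,K,d=cam("wrist");T=T@m['T_tool_cam']
hsv=cv2.cvtColor(im,cv2.COLOR_RGB2HSV)
M=cv2.inRange(hsv,(18,120,80),(36,255,255))
N,L,st,ce=cv2.connectedComponentsWithStats(M);
for i in range(1,N):
    if st[i][4]>500: print(st[i],ce[i],ray("wrist",ce[i],.085,T))
print(move([.463,-.067,.2]))
E
```

```text
[ 0.4627168  -0.06819092  0.23369023] [-0.66616268 -0.33177958 -0.67520095] 0.002803133127921864 [[ 0.965  0.262  0.   ]
 [ 0.262 -0.965 -0.   ]
 [-0.     0.    -1.   ]]
[ 266  174  103  102 8079] [316.92437183 225.55898007] [ 0.46409434 -0.06419876  0.085     ]
[  41  430  430   21 5333] [282.5936621  442.30920683] [ 0.24503729 -0.08825276  0.085     ]
[ 0.00054652 -0.00108295  0.03376788]
```

View pics/w0.png

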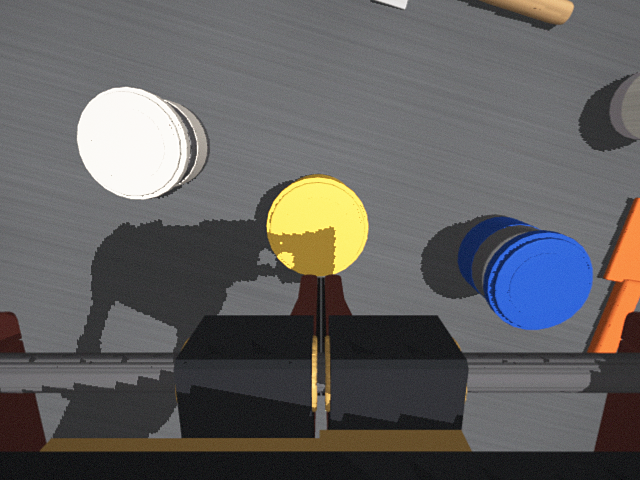

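The wrist picture shows the yellow lid at (317,226), which is 4 mm from the fingertips. The white lid is at (134,143) and the blue at (540,280), both well clear.

Call:
jog_arm:
  linear:
    - [0,-0.003,0.05]
    - [0,-0.003,0.1]
    - [0,-0.003,0.125]
    - [0,-0.003,0.13]
    - [0,-0.003,0.133]
    - [0,-0.003,0.135]
    - [0,-0.003,0.137]
    - [0,-0.003,0.139]
    - [0,-0.003,0.141]
    - [0,-0.003,0.143]
    - [0,-0.003,0.143]
    - [0,-0.003,0.143]
  angular:
    - [0,0,0]
    - [0,0,0]
    - [0,0,0]
    - [0,0,0]
    - [0,0,0]
    - [0,0,0]
    - [0,0,0]
    - [0,0,0]
    - [0,0,0]
    - [0,0,0]
    - [0,0,0]
    - [0,0,0]
  hand: [0,0,0,0,0,0,0,0,0,0,0,0]

```text
time_s: 2.95
position: [0.4628, -0.064, 0.0911]
tcp_rot: [0.991, 0.134, 0.001, 0.0]
wrist_force: [0.9, -1.4, 2.0]
gripper_width: 0.004
finger_force: 1.0
```

Call:
jog_arm:
  linear:
    - [0,0,0.002]
    - [0,0,0.003]
    - [0,0,0.004]
    - [0,0,0.005]
    - [0,0,0.006]
    - [0,0,0.006]
    - [0,0,0.006]
  angular:
    - [0,0,0]
    - [0,0,0]
    - [0,0,0]
    - [0,0,0]
    - [0,0,0]
    - [0,0,0]
    - [0,0,0]
  hand: [0,0,0,0,0,0,0]

```text
time_s: 3.65
position: [0.4626, -0.064, 0.0852]
tcp_rot: [0.991, 0.134, 0.0, 0.0]
wrist_force: [1.4, -0.6, 5.8]
gripper_width: 0.007
finger_force: 2.6
```

Call:
jog_arm:
  linear:
    - [0,0,0.001]
    - [0,0,0.002]
    - [0,0,0.002]
    - [0,0,0.002]
  angular:
    - [0,0,0]
    - [0,0,0]
    - [0,0,0]
    - [0,0,0]
  hand: [0,0,0,0]

```text
time_s: 4.05
position: [0.4627, -0.064, 0.0838]
tcp_rot: [0.991, 0.133, 0.001, 0.0]
wrist_force: [0.2, 0.5, 9.1]
gripper_width: 0.01
finger_force: 4.2
```

Force is 9 N and climbs at the crown's spring rate, so the yellow lid is on its stop. Next is red.

```bash
python3 -c "
from h import *
print(move([.637,.308,.22]))"
```

```text
[ 0.26666536 -0.31253842 -0.13602772]
```

Call:
jog_arm:
  linear:
    - [0,0,-0.05]
    - [0,0,-0.1]
    - [0,0,-0.136]
    - [0.267,-0.313,-0.136]
    - [0.267,-0.313,-0.136]
    - [0.267,-0.313,-0.136]
    - [0.267,-0.313,-0.136]
    - [0.267,-0.313,-0.136]
    - [0.267,-0.313,-0.136]
    - [0.267,-0.313,-0.136]
    - [0.267,-0.313,-0.136]
    - [0.267,-0.313,-0.136]
  angular:
    - [0,0,0]
    - [0,0,0]
    - [0,0,0]
    - [0,0,0]
    - [0,0,0]
    - [0,0,0]
    - [0,0,0]
    - [0,0,0]
    - [0,0,0]
    - [0,0,0]
    - [0,0,0]
    - [0,0,0]
  hand: [0,0,0,0,0,0,0,0,0,0,0,0]

```text
time_s: 5.25
position: [0.6366, 0.3129, 0.2133]
tcp_rot: [0.991, 0.136, -0.004, 0.0]
wrist_force: [-0.2, 0.8, -0.3]
gripper_width: 0.002
finger_force: 0.0
```

Call:
jog_arm:
  linear:
    - [0,0,0]
    - [0,0,0]
    - [0,0,0]
    - [0,0,0]
  angular:
    - [0,0,0]
    - [0,0,0]
    - [0,0,0]
    - [0,0,0]
  hand: [0,0,0,0]

```text
time_s: 5.65
position: [0.637, 0.3072, 0.2197]
tcp_rot: [0.991, 0.133, 0.0, -0.0]
wrist_force: [-1.0, -0.1, -0.6]
gripper_width: 0.006
finger_force: 0.0
```

```bash
cat > w.py <<'E'
from h import *
import sys
def look(lo,hi,z,name):
    s=sensors.observe();im=optics.capture("wrist");cv2.imwrite(f"pics/{name}.png",im[:,:,::-1])
    T=np.eye(4);T[:3,:3]=R.from_quat(s['tcp_rot']).as_matrix();T[:3,3]=s['position']
    T=T@cam("wrist")[0]['T_tool_cam']
    M=cv2.inRange(cv2.cvtColor(im,cv2.COLOR_RGB2HSV),lo,hi)
    N,L,st,ce=cv2.connectedComponentsWithStats(M)
    print(s['position'],s['wrist_force'])
    for i in range(1,N):
        if st[i][4]>1500:
            p=ray("wrist",ce[i],z,T);print(st[i],ce[i],p,'shift',move([p[0],p[1],.2]))
E
python3 -c "
from w import *
look((0,120,80),(6,255,255),.071,'wred')"
```

```text
[0.63695845 0.30720287 0.21971687] [-1.01374219 -0.07246825 -0.60467484]
[ 261  170  103  102 8159] [312.04767741 220.90905748] [0.64120196 0.31618675 0.071     ] shift [ 0.00637447 -0.00742902  0.0197224 ]
```

View pics/wred.png

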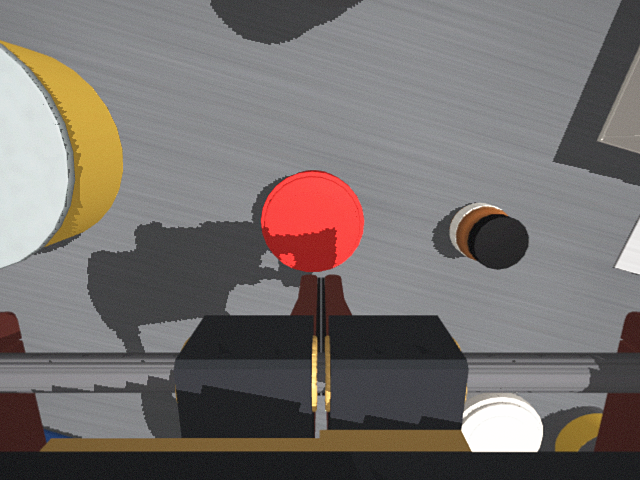

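The red lid is at (312,221), about 9 mm from the tips, with the jar at (495,240) clear.

Call:
jog_arm:
  linear:
    - [0.006,-0.007,0.05]
    - [0.006,-0.007,0.1]
    - [0.006,-0.007,0.125]
    - [0.006,-0.007,0.131]
    - [0.006,-0.007,0.134]
    - [0.006,-0.007,0.136]
    - [0.006,-0.007,0.138]
    - [0.006,-0.007,0.14]
    - [0.006,-0.007,0.142]
    - [0.006,-0.007,0.144]
    - [0.006,-0.007,0.145]
    - [0.006,-0.007,0.145]
  angular:
    - [0,0,0]
    - [0,0,0]
    - [0,0,0]
    - [0,0,0]
    - [0,0,0]
    - [0,0,0]
    - [0,0,0]
    - [0,0,0]
    - [0,0,0]
    - [0,0,0]
    - [0,0,0]
    - [0,0,0]
  hand: [0,0,0,0,0,0,0,0,0,0,0,0]

```text
time_s: 6.9
position: [0.6411, 0.317, 0.0737]
tcp_rot: [0.991, 0.134, 0.0, -0.0]
wrist_force: [1.6, -0.2, 2.3]
gripper_width: 0.007
finger_force: 1.3
```

Call:
jog_arm:
  linear:
    - [0,0,0.001]
    - [0,0,0.002]
    - [0,0,0.003]
    - [0,0,0.004]
    - [0,0,0.004]
    - [0,0,0.004]
  angular:
    - [0,0,0]
    - [0,0,0]
    - [0,0,0]
    - [0,0,0]
    - [0,0,0]
    - [0,0,0]
  hand: [0,0,0,0,0,0]

```text
time_s: 7.5
position: [0.6412, 0.317, 0.0708]
tcp_rot: [0.991, 0.134, 0.001, -0.0]
wrist_force: [0.6, 0.4, 6.8]
gripper_width: 0.008
finger_force: 3.2
```

Call:
jog_arm:
  linear:
    - [0,0,0.001]
    - [0,0,0.0015]
    - [0,0,0.0015]
    - [0,0,0.0015]
  angular:
    - [0,0,0]
    - [0,0,0]
    - [0,0,0]
    - [0,0,0]
  hand: [0,0,0,0]

```text
time_s: 7.9
position: [0.6412, 0.317, 0.0699]
tcp_rot: [0.991, 0.134, 0.001, -0.0]
wrist_force: [0.4, -0.4, 7.9]
gripper_width: 0.003
finger_force: 4.2
```

```bash
python3 -c "
from h import *
print(move([.471,-.252,.22]))"
```

```text
[-0.31450923  0.50365083 -0.1506711 ]
```

Red is home too (7.9 N on the stop). Now lift and go to blue.

Call:
jog_arm:
  linear:
    - [0,0,-0.05]
    - [0,0,-0.1]
    - [0,0,-0.15]
    - [-0.315,0.504,-0.15]
    - [-0.315,0.504,-0.15]
    - [-0.315,0.504,-0.15]
    - [-0.315,0.504,-0.15]
    - [-0.315,0.504,-0.15]
    - [-0.315,0.504,-0.15]
    - [-0.315,0.504,-0.15]
    - [-0.315,0.504,-0.15]
    - [-0.315,0.504,-0.15]
  angular:
    - [0,0,0]
    - [0,0,0]
    - [0,0,0]
    - [0,0,0]
    - [0,0,0]
    - [0,0,0]
    - [0,0,0]
    - [0,0,0]
    - [0,0,0]
    - [0,0,0]
    - [0,0,0]
    - [0,0,0]
  hand: [0,0,0,0,0,0,0,0,0,0,0,0]

```text
time_s: 9.1
position: [0.5103, -0.1156, 0.2171]
tcp_rot: [0.991, 0.134, -0.001, -0.001]
wrist_force: [1.0, -1.0, 0.1]
gripper_width: 0.008
finger_force: 0.0
```

```bash
python3 -c "
from h import *
print(move([.471,-.252,.22]),sensors.observe()['position'])"
```

```text
[-0.07402174  0.12110336 -0.0029585 ] [ 0.51028086 -0.11560969  0.21705154]
```

Call:
jog_arm:
  linear:
    - [-0.074,0.12,0]
    - [-0.074,0.12,0]
    - [-0.074,0.12,0]
    - [-0.074,0.12,0]
    - [-0.074,0.12,0]
    - [-0.074,0.12,0]
    - [-0.074,0.12,0]
  angular:
    - [0,0,0]
    - [0,0,0]
    - [0,0,0]
    - [0,0,0]
    - [0,0,0]
    - [0,0,0]
    - [0,0,0]
  hand: [0,0,0,0,0,0,0]

```text
time_s: 9.8
position: [0.4728, -0.2481, 0.218]
tcp_rot: [0.991, 0.135, -0.0, -0.0]
wrist_force: [-0.2, 0.3, 0.3]
gripper_width: 0.009
finger_force: 0.0
```

```bash
python3 -c "
from w import *
look((100,120,70),(128,255,255),.103,'wblue')"
```

```text
[ 0.47278338 -0.2481272   0.2179569 ] [-0.1777746   0.33672007  0.32789863]
[ 272  181  113  115 9280] [328.40301724 236.12198276] [ 0.476183   -0.25259464  0.103     ] shift [0.00204734 0.00517093 0.01806632]
```

View pics/wblue.png

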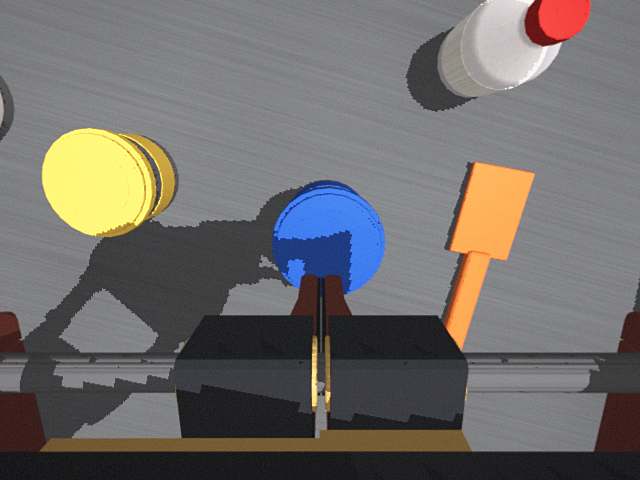

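The blue lid is at (328,240), about 5 mm off. The bottle at (510,40) and the scraper are clear.

Call:
jog_arm:
  linear:
    - [0.001,0.005,0.05]
    - [0.001,0.005,0.088]
    - [0.001,0.005,0.096]
    - [0.001,0.005,0.099]
    - [0.001,0.005,0.101]
    - [0.001,0.005,0.103]
    - [0.001,0.005,0.105]
    - [0.001,0.005,0.107]
    - [0.001,0.005,0.109]
    - [0.001,0.005,0.111]
    - [0.001,0.005,0.112]
    - [0.001,0.005,0.112]
  angular:
    - [0,0,0]
    - [0,0,0]
    - [0,0,0]
    - [0,0,0]
    - [0,0,0]
    - [0,0,0]
    - [0,0,0]
    - [0,0,0]
    - [0,0,0]
    - [0,0,0]
    - [0,0,0]
    - [0,0,0]
  hand: [0,0,0,0,0,0,0,0,0,0,0,0]

```text
time_s: 11.05
position: [0.4749, -0.2543, 0.1064]
tcp_rot: [0.991, 0.133, 0.0, 0.0]
wrist_force: [1.3, -0.9, 2.6]
gripper_width: 0.004
finger_force: 1.2
```

Call:
jog_arm:
  linear:
    - [0,0,0.001]
    - [0,0,0.002]
    - [0,0,0.003]
    - [0,0,0.004]
    - [0,0,0.004]
    - [0,0,0.004]
  angular:
    - [0,0,0]
    - [0,0,0]
    - [0,0,0]
    - [0,0,0]
    - [0,0,0]
    - [0,0,0]
  hand: [0,0,0,0,0,0]

```text
time_s: 11.65
position: [0.4749, -0.2542, 0.1029]
tcp_rot: [0.991, 0.134, 0.0, 0.0]
wrist_force: [1.0, -0.2, 6.1]
gripper_width: 0.003
finger_force: 2.9
```

Call:
jog_arm:
  linear:
    - [0,0,0.001]
    - [0,0,0.0015]
    - [0,0,0.0015]
    - [0,0,0.0015]
  angular:
    - [0,0,0]
    - [0,0,0]
    - [0,0,0]
    - [0,0,0]
  hand: [0,0,0,0]

```text
time_s: 12.05
position: [0.4749, -0.2542, 0.1019]
tcp_rot: [0.991, 0.134, 0.001, 0.0]
wrist_force: [0.3, 0.3, 8.3]
gripper_width: 0.006
finger_force: 4.1
```

Call:
jog_arm:
  linear:
    - [0,0,-0.02]
    - [0,0,-0.07]
    - [0,0,-0.12]
    - [0,0,-0.12]
    - [0,0,-0.12]
    - [0,0,-0.12]
    - [0,0,-0.12]
  angular:
    - [0,0,0]
    - [0,0,0]
    - [0,0,0]
    - [0,0,0]
    - [0,0,0]
    - [0,0,0]
    - [0,0,0]
  hand: [0,0,0,0,0,0,0]

```text
time_s: 12.75
position: [0.4739, -0.2536, 0.218]
tcp_rot: [0.991, 0.133, -0.002, -0.001]
wrist_force: [0.0, -0.1, -0.5]
gripper_width: 0.005
finger_force: 0.0
```

```bash
python3 -c "
from h import *
im=optics.capture('scene')[150:350,150:550,::-1];old=np.load('scene.npy')[150:350,150:550,::-1]
cv2.imwrite('pics/end.png',cv2.resize(np.hstack([im[40:150,50:350],old[40:150,50:350]]).reshape(110,600,3),(800,147)) if 0 else cv2.resize(np.vstack([old[40:150,50:350],im[40:150,50:350]]),None,fx=2.6,fy=2.6))"
```

```text
(no output)
```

View pics/end.png

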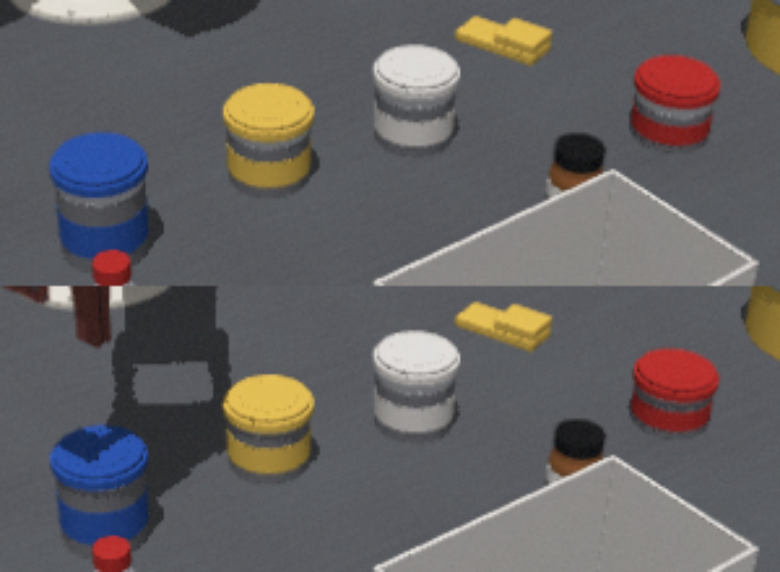

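The before/after crops show the yellow (268,400), red (675,372) and blue (98,460) lids seated, the white lid (415,355) still up, and nothing shifted.

```bash
python3 -c "
from station import manip
print(manip.finish_job())"
```

```text
the job is handed in; nothing more can be done
None
```

I pressed the yellow, red and blue lids home in that order at under 10 N each, left the white lid up and the rest of the bench undisturbed, and handed the job in; no verdict came back.

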